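# Rock the angle gauge on a domed stud until its pointer settles on the mark

### The job

Slide the domed brass cup over the upright steel shaft until it sits fully down on the wooden offcut. Then pick up the angle gauge by its black grip, rest the middle of its foot on top of the dome, and rock it sideways until its swinging pointer comes to rest on the red mark. The job finishes while you are still holding the gauge like that, its foot touching the dome and the pointer still on the mark; leave the tape roll, the small jar and the blue reel alone.

Things in the scene. Friction and masses are not known exactly. Their poses are not given: they have to be found in the camera images.
- offcut: Pale timber offcut fixed to the bench, 64 x 124 x 25 mm (its x, y, z); origin at the centre of its underside, z up. A steel shaft stands upright in the middle of its top: 18 mm in diameter, 30 mm tall, the last 6 mm tapering to 9 mm in diameter.
- shaft_top (a point): Centre of the top end of the steel shaft, 55 mm above the bench (axes as the offcut).
- shaft_foot (a point): Point on the shaft's axis level with the top face of the offcut, 25 mm above the bench.
- cup: Brass bearing cup, loose, standing bore down; origin at the centre of its underside. 40 mm in diameter, 44 mm tall: straight wall for 34 mm, then a ball-shaped dome (radius 25 mm) rising 10 mm. Blind bore from below, 22 mm in diameter, 34 mm deep. Mass about 0.12 kg. Fully home, it stands on the offcut with the dome's top 69 mm above the bench.
- cup_mid (a point): Centre of the brass cup, half-way up (22 mm above its underside): grasp across the wall about here.
- cup_base (a point): Centre of the underside of the brass cup, z along its bore upwards.
- cup_top (a point): Highest point of the dome of the brass cup, 44 mm above its underside.
- gauge: Pendulum angle gauge, loose, standing upright; origin at the centre of its underside, z up, y along the foot, -x out of the white dial (towards the robot, give or take its yaw). Flat aluminium foot 34 x 104 x 12 mm (x, y, z), above it a round grey dial housing 100 mm in diameter, 22 mm thick, axis along x, centred 66 mm up; square grip on top. Mass about 0.29 kg.
- gauge_grip (a point): Centre of the gauge's black square grip: 26 x 26 mm (x, y), from 120 to 154 mm above the underside of the foot, its centre 137 mm above it (axes as the gauge). Below it a 20 mm square neck down to the dial housing, whose top is at 116 mm.
- gauge_foot (a point): Centre of the underside of the gauge's foot (axes as the gauge).
- pointer (a joint): Angle (rad) of the black pendulum pointer on the dial; it swings for about a second, then hangs straight down. 0: towards the foot; positive: turned about the gauge's +x, the tip towards the gauge's +y (left seen from the robot). Leaning the gauge's top towards its +y by an angle makes the pointer read plus that angle.
- mark (a joint): Angle (rad) of the red mark on the dial, measured as for the pointer; it is set before the start and stays put on the dial. It always lies on the +y side.
- pointer_tip (a point): Tip of the black pointer, 36 mm from the dial centre.
- mark_tip (a point): Inner end of the red mark, 6 mm wide and 10 mm long, also 36 mm from the dial centre: where the pointer tip must come to rest.
- tape: Bystander: roll of black tape lying flat, 73 mm in diameter, 19 mm high; origin at the centre of its underside.
- grease_jar: Bystander: small white jar with a black lid, 38 mm in diameter, 31 mm high; origin at the centre of its underside.
- wick: Bystander: small blue reel lying flat, 42 mm in diameter, 12 mm high; origin at the centre of its underside.

How it is judged (in metres and radians):
On the way:
1. the brass cup sits on the offcut, over the shaft (horizontal distance between cup_base and shaft_foot below 0.004 m and z of cup_base in the frame of shaft_foot below 0.003 m and angle between cup_base's own z axis and vertical below 0.06 rad), for 0.2 s.
At the end, for the whole second after the job is handed in: Cup down on the offcut (3 mm), on the shaft axis (4 mm), upright (0.06 rad). Gauge gripped, foot resting on the dome (over 0.3 N, dome within 35 mm of its middle), clear of the offcut and over 45 mm up. Pointer tip within 3 mm of the mark's inner end, slower than 0.3 rad/s (all of step 1 and contact force between gauge and cup above 0.3 N and contact force between gauge and the fingers above 1 N and contact force between gauge and offcut below 0.05 N and z of cup_top in the frame of gauge_foot between -0.008 and 0.003 m and y of cup_top in the frame of gauge_foot between -0.035 and 0.035 m and height (world z) of gauge_foot above 0.045 m and distance between pointer_tip and mark_tip below 0.003 m and velocity of joint pointer between -0.3 and 0.3 rad/s); the arm keeps its last pose, push and grip.
It fails at once if the tape roll is moved by more than 20 mm (distance of tape from where it was at the start of the episode above 0.02 m).
It fails at once if the small jar is moved by more than 20 mm (distance of grease_jar from where it was at the start of the episode above 0.02 m).
It fails at once if the blue reel is moved by more than 20 mm (distance of wick from where it was at the start of the episode above 0.02 m).
It also fails if it takes over 54 s, if anything falls off the work surface, if the arm or the gripper's body presses on something with over 40 N, if the wrist force passes 120 N, or if a joint passes its speed limit or range.

### The arm

A 6-joint arm with a two-finger parallel gripper is mounted at the origin on a cart in front of the work surface, level with it; the furniture and walls round the work are solid. World frame = base frame: x ahead of the robot, y to its left, z up, the work surface at z = 0. Lengths are in mm, angles in degrees, forces in N, time in s.
With the tool pointing down it reaches from about 225 to 875 mm from the base axis. Payload 3.4 kg.
Tool frame: the origin (TCP) lies midway between the tips of the shut fingers; the grasp point (between the pads) lies robot.pinch_z behind it (robot.pinch_z is the distance from the TCP to the grasp point, in mm); z points along the fingers, x is the direction in which the jaws open and shut, and the axes are right-handed (so a half turn about z gives the same grasp; the last joint's range is limited). The gripper opens to 85 mm and grips with 20 to 120 N. Pads are 22 mm wide; open, the fingers measure 114 mm over their backs; the gripper's body (76 mm by 85 mm) begins 54 mm behind the grasp point. The pads swing forward as they close: fully open they stand 13 mm farther back than shut.
Start: joints at [-82.048, 15.808, 86.224, -0, 77.962, -6.933], TCP at [147.708, -555.738, 231.328] pointing down, gripper open.
Joint ranges: [-165.64, 165.64], [-43.16, 119.46], [12.63, 154.43], [-67.54, 247.53], [6.08, 155.33], [-154.97, 154.97]. Speed limits (degrees/s): [147.25, 147.25, 180, 180, 180, 180].

### API

Orientations are given as a 3x3 rotation matrix whose columns are the frame's x, y, z axes.
In Python, from station import robot gives the robot as it stands.
- The arm moves only by the tool carry_out, never from a script. Its argument "increments" is a list of rows, each a list of 4 numbers: the shift along the world's x, y, z in m, then the turn about the world's z in rad. A call has exactly 8 rows; each row shifts and turns the commanded pose from where the row before left it; what a row does not reach is not made up. A row lasts 1/8 s, in which the tool goes at most 62.5 mm and 10.7 degrees, less where a joint would pass 70% of its speed; a pose out of reach is approached as far as the arm can. A call is refused whole if a number of a shift passes 0.0625 or a number of a turn 0.188, either way. A call with a gripper value outside its range is refused whole. "fingers" is the opening in per cent of the stroke, from 0 (shut) to 100 (fully open), set as the call begins (left out, the last holds). The fingers move at their own pace and stop on an object; "squeeze" is the grip in N (left out, the last holds). Time passes only in rows, so rows that do not move let the fingers close, or fill a call up. It gives the time, the measured TCP pose, the force and the opening at its end, in the units of the state.
- robot.get_obs(): the state, without advancing time (a new reading comes with each control period).
- robot.read_camera(name): name is "scene" or "top" or "wrist"; returns a dict with "img" (480x640x3 uint8, red, green, blue), "camera_matrix" (3x3 intrinsics, pixels), "R" (3x3) and "t" (3): a world point X has camera coordinates R X + t. Camera axes: x right, y down, z forward; pixel columns grow to the right and rows downward; lengths in mm; the calibration is good to about 2 mm. A picture is of the moment at which its call begins. There is no depth.
- robot.finish_job(): hands the job in, once; it reports no verdict.
The state is a dict: "time": time; "q": joint angles; "dq": joint speeds; "joint_efforts": joint torques, N m; "eef_pos": TCP position; "eef_rot": TCP orientation; "contact_force": force on the tool from outside, world axes, zero at the start; "torque": the same for the moment, N m; "opening": opening from 0.0 (shut) to 1.0 (fully open).
Only numpy, scipy, OpenCV 4.12 (cv2) and the standard library are available. Lean on these libraries where they do the work, as an engineer would, in place of code of your own. Each camera call takes 0.05 s, during which the arm holds its last target.

## Working session

There is one attempt and no reset: what is moved stays moved. The work goes in short steps, Python scripts to look and compute and a tool call to move; the robot and the scene stay as the last step left them, time stands still between calls to the robot, and variables do not carry over. Pictures are saved under pics/ and viewed, and the job is handed in when it is done.

Besides the shell and the picture viewer there is one more tool, called after "Emit:" in YAML: its name, and indented under it one key for each argument. carry_out: Moves the arm, as the interface text tells. Its arguments: {"type":"object","properties":{"increments":{"type":"array"},"fingers":{"type":"number"},"squeeze":{"type":"number"}},"required":["increments"]}

```bash
mkdir -p pics; cat > h.py <<'E'
from station import robot
import numpy as np, cv2
def snap(n,f):
    c=robot.read_camera(n); cv2.imwrite(f,cv2.cvtColor(c['img'],cv2.COLOR_RGB2BGR)); return c
def ray(c,u,v,z):
    K=np.array(c['camera_matrix']);R=np.array(c['R']);t=np.array(c['t'])
    o=-R.T@t; d=R.T@np.linalg.inv(K)@np.array([u,v,1.]); return o+d*(z-o[2])/d[2]
def proj(c,X):
    p=np.array(c['camera_matrix'])@(np.array(c['R'])@np.array(X,float)+np.array(c['t'])); return p[:2]/p[2]
E
python3 - <<'E'
from h import *
for n in ['scene','top','wrist']:
    c=snap(n,f'pics/{n}0.png'); R=np.array(c['R']);print(n,(-R.T@np.array(c['t'])).round(), R.round(3).tolist(), c['camera_matrix'][0][0])
print(robot.pinch_z, robot.get_obs())
E
```

```text
scene [ 22. 745. 736.] [[-0.859, -0.512, -0.013], [-0.292, 0.509, -0.81], [0.421, -0.692, -0.587]] 550.3401831164697
top [ 219.   33. 1457.] [[-0.028, -1.0, -0.008], [-0.987, 0.029, -0.158], [0.158, 0.004, -0.987]] 568.5164752998771
wrist [ 212. -539.  374.] [[0.257, -0.966, -0.002], [-0.932, -0.249, 0.265], [-0.256, -0.066, -0.964]] 429.62022411061423
18.700000000000003 {'time': 0.15, 'q': array([-8.20468317e+01,  1.58389112e+01,  8.62785519e+01,  7.37313994e-04,
        7.79632936e+01, -6.93418050e+00]), 'dq': array([-0.00190905, -0.08154091, -0.12185007,  0.00190198,  0.03559677,
       -0.0610339 ]), 'joint_efforts': array([ 6.57195396e-04, -4.17145872e+01, -2.46032435e+01, -2.31600934e-04,
        7.65315344e-03,  3.84831409e-06]), 'eef_pos': array([ 147.65842395, -555.30182434,  230.64233921]), 'eef_rot': array([[ 2.56916677e-01, -9.66433540e-01, -1.82554784e-04],
       [-9.66432547e-01, -2.56916677e-01,  1.39765409e-03],
       [-1.39764116e-03, -1.82653760e-04, -9.99999007e-01]]), 'contact_force': array([0.78824586, 0.26230214, 1.07023274]), 'torque': array([-0.01902508, -0.03609975, -0.01869864]), 'opening': 0.996087973380646}
```

View pics/scene0.png

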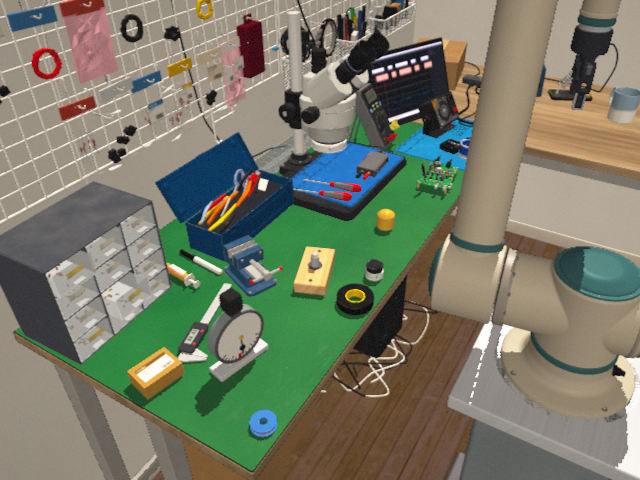

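View pics/top0.png

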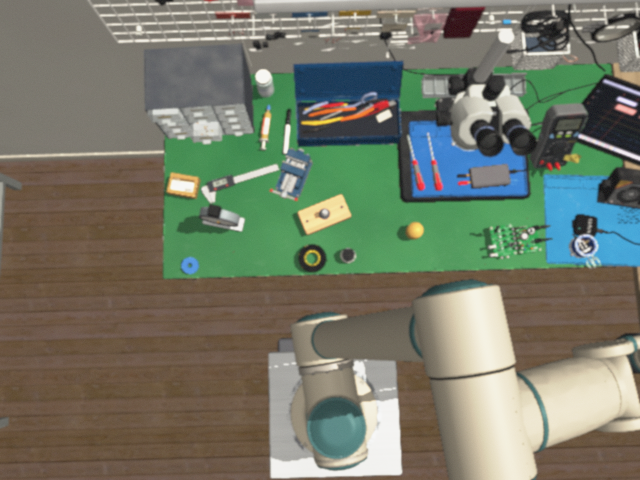

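View pics/wrist0.png

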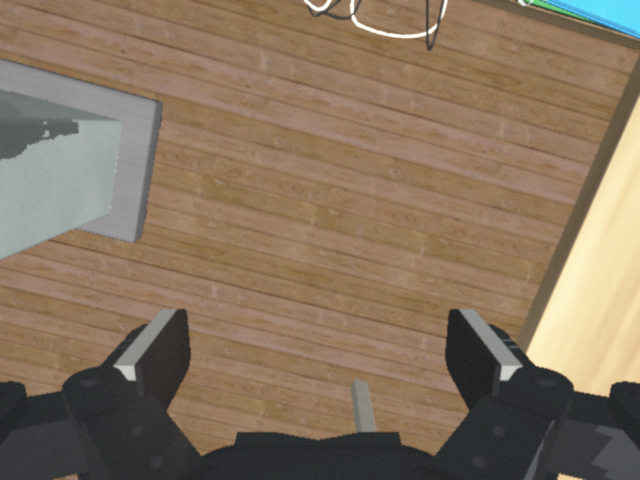

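```bash
python3 - <<'E'
from h import *
c=snap('top','pics/t.png'); s=snap('scene','pics/s.png')
T=cv2.imread('pics/t.png');S=cv2.imread('pics/s.png')
a=cv2.resize(T[170:290,170:450],None,fx=2.8,fy=2.8,interpolation=cv2.INTER_CUBIC); cv2.imwrite('pics/tc.png',a)
a=cv2.resize(S[280:390,190:300],None,fx=5,fy=5,interpolation=cv2.INTER_CUBIC); cv2.imwrite('pics/sg.png',a)
a=cv2.resize(S[190:320,290:420],None,fx=4.5,fy=4.5,interpolation=cv2.INTER_CUBIC); cv2.imwrite('pics/so.png',a)
for nm,(u,v,z) in dict(cup=(415,230,30),offc=(324,214,25),shaft=(324,212,55),tape=(312,258,10),jar=(347,256,31),reel=(190,265,6),gauge=(222,217,10)).items(): print(nm,ray(c,u,v,z).round(1))
for nm,(u,v,z) in dict(cup=(386,220,22),shaft=(315,254,55),reel=(263,424,6)).items(): print('s',nm,ray(s,u,v,z).round(1))
E
```

```text
cup [ 445.9 -220.6   30. ]
offc [495.1   9.   25. ]
shaft [494.4   9.4  55. ]
tape [384.3  43.   10. ]
jar [384.4 -45.5  31. ]
reel [375.8 356.4   6. ]
gauge [497.9 273.3  10. ]
s cup [ 442.4 -215.2   22. ]
s shaft [494.1   9.3  55. ]
s reel [374.6 357.5   6. ]
```

View pics/tc.png

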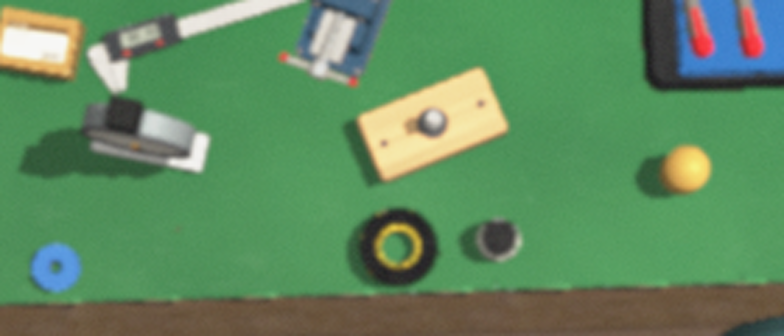

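View pics/sg.png

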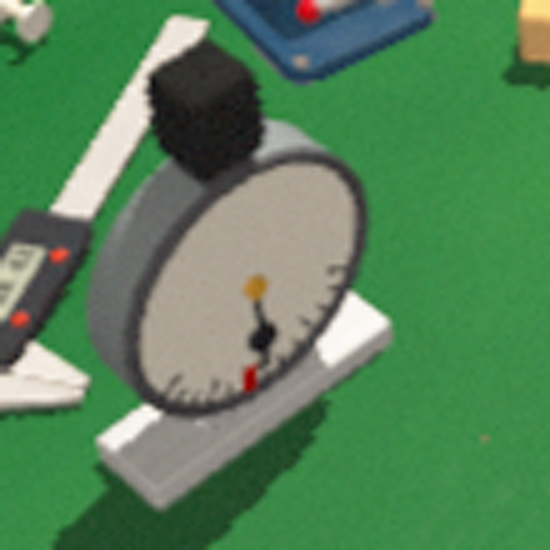

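View pics/so.png

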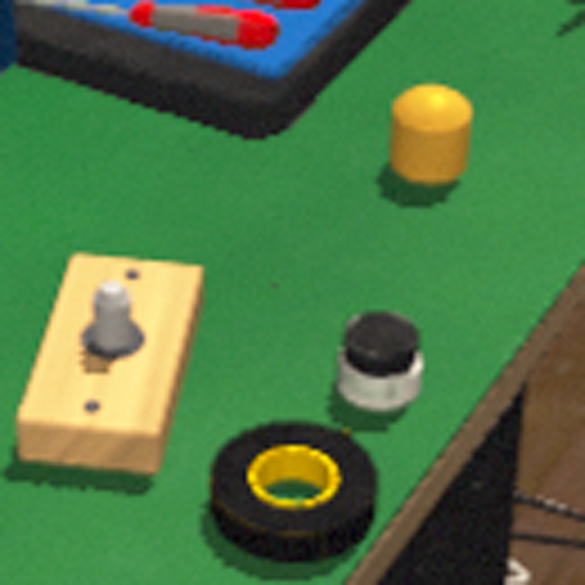

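Emit:
carry_out:
  increments:
    - [0.037,0.042,0,0]
    - [0.037,0.042,0,0]
    - [0.037,0.042,-0.005,0]
    - [0.037,0.042,-0.01,0]
    - [0.037,0.042,-0.01,0]
    - [0.037,0.042,-0.01,0]
    - [0.037,0.042,-0.01,0]
    - [0.037,0.042,-0.01,0]
  fingers: 100

```text
time: 1.25
eef_pos: [444.8, -218.3, 176.2]
eef_rot: [[0.257, -0.966, 0.001], [-0.966, -0.257, -0.001], [0.001, -0.0, -1.0]]
contact_force: [0.4, -1.1, 0.9]
opening: 1.003
```

```bash
python3 - <<'E'
from h import *
def m(n,lo,hi,roi):
    c=snap(n,f'pics/{n}1.png'); h=cv2.cvtColor(c['img'],cv2.COLOR_RGB2HSV)
    k=cv2.inRange(h,lo,hi); mm=np.zeros_like(k); x0,y0,x1,y1=roi; mm[y0:y1,x0:x1]=k[y0:y1,x0:x1]
    cs,_=cv2.findContours(mm,cv2.RETR_EXTERNAL,cv2.CHAIN_APPROX_NONE); 
    b=max(cs,key=cv2.contourArea); return c,b
for n,roi in (('top',(390,205,440,255)),('scene',(365,200,405,240)),('wrist',(0,0,640,480))):
    c,b=m(n,(12,120,90),(32,255,255),roi); M=cv2.moments(b); u,v=M['m10']/M['m00'],M['m01']/M['m00']
    print(n,(u,v),cv2.boundingRect(b),cv2.minEnclosingCircle(b),ray(c,u,v,22).round(1),ray(c,u,v,34).round(1))
o=robot.get_obs();print(o['eef_pos'],o['eef_rot'],o['q'],o['time'])
E
```

```text
top (415.8557213930348, 231.16044776119404) (408, 224, 15, 15) ((415.0, 230.5), 8.321758270263672) [ 444.1 -224.    22. ] [ 442.2 -221.8   34. ]
scene (385.14802981895633, 219.46006389776358) (377, 209, 18, 22) ((385.0, 219.5), 11.236202239990234) [ 445.  -216.2   22. ] [ 437.9 -200.    34. ]
wrist (325.24776614000825, 225.86792117876797) (296, 194, 59, 64) ((325.1136474609375, 225.56817626953125), 31.699954986572266) [ 445.1 -221.3   22. ] [ 447.8 -220.4   34. ]
[ 444.60365491 -217.43600735  175.68882014] [[ 2.61756426e-01 -9.65133361e-01 -1.08097645e-03]
 [-9.65133265e-01 -2.61757422e-01  9.12935100e-04]
 [-1.16405773e-03  8.04319700e-04 -9.99998999e-01]] [-3.41283392e+01  1.12625270e+01  1.00805480e+02  9.22103777e-03
  6.80126094e+01  4.06938573e+01] 1.4
```

View pics/wrist1.png

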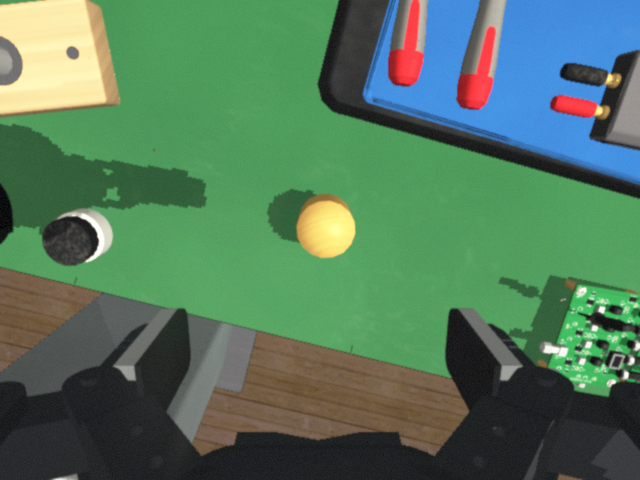

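Emit:
carry_out:
  increments:
    - [0.0015,-0.0015,-0.04,0]
    - [0,0,-0.04,0]
    - [0,0,-0.04,0]
    - [0,0,-0.025,0]
    - [0,0,-0.015,0]
    - [0,0,-0.01,0]
    - [0,0,0,0]
    - [0,0,0,0]

```text
time: 2.4
eef_pos: [445.5, -221.9, 7.0]
eef_rot: [[0.256, -0.967, 0.001], [-0.967, -0.256, -0.001], [0.001, -0.001, -1.0]]
contact_force: [-0.4, 0.2, 0.3]
opening: 1.001
```

Emit:
carry_out:
  increments:
    - [0,0,0,0]
    - [0,0,0,0]
    - [0,0,0,0]
    - [0,0,0,0]
    - [0,0,0,0]
    - [0,0,0,0]
    - [0,0,0,0]
    - [0,0,0.01,0]
  fingers: 0
  squeeze: 40

```text
time: 3.4
eef_pos: [444.6, -220.8, 16.1]
eef_rot: [[0.257, -0.966, -0.002], [-0.966, -0.257, 0.001], [-0.001, 0.001, -1.0]]
contact_force: [0.1, -0.5, -1.2]
opening: 0.448
```

```bash
python3 - <<'E'
from h import *
snap('wrist','pics/w2.png');print(robot.get_obs()['eef_pos'],robot.get_obs()['contact_force'])
E
```

```text
[ 445.60828303 -221.44401761   17.48136705] [0.73668462 0.1955674  0.00448158]
```

View pics/w2.png

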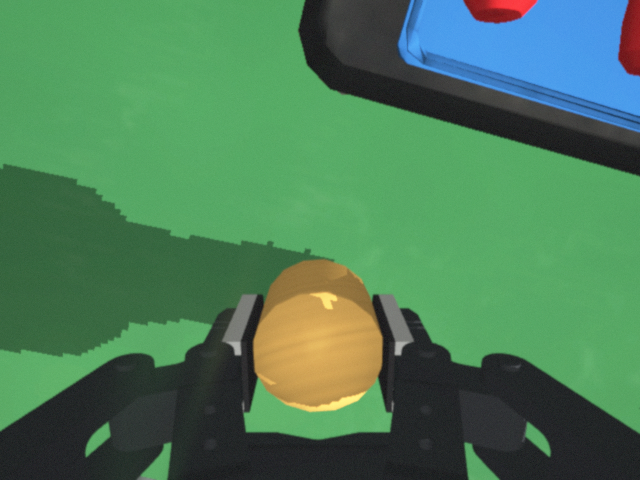

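Emit:
carry_out:
  increments:
    - [0,0,0.04,0]
    - [0,0.02,0.04,0]
    - [0,0.04,0.014,0]
    - [0,0.04,0,0]
    - [0,0.04,0,0]
    - [-0.003,0.04,0,0]
    - [-0.006,0.035,0,0]
    - [0,0,0,0]

```text
time: 4.45
eef_pos: [435.1, -4.3, 110.3]
eef_rot: [[0.26, -0.966, -0.001], [-0.966, -0.26, 0.0], [-0.001, 0.001, -1.0]]
contact_force: [-0.1, -0.6, -2.0]
opening: 0.454
```

```bash
python3 - <<'E'
from h import *
for n in ['wrist','top','scene']: snap(n,f'pics/{n}3.png')
o=robot.get_obs();print(o['eef_pos'],o['time'])
T=cv2.imread('pics/top3.png');S=cv2.imread('pics/scene3.png')
a=cv2.resize(T[185:240,290:360],None,fx=8,fy=8,interpolation=cv2.INTER_CUBIC)
b=cv2.resize(S[230:300,280:350],None,fx=6.28,fy=6.28,interpolation=cv2.INTER_CUBIC)
cv2.imwrite('pics/z3.png',a);cv2.imwrite('pics/z3b.png',b)
E
```

```text
[436.62351033  -6.79080708 110.52211245] 4.6
```

View pics/wrist3.png

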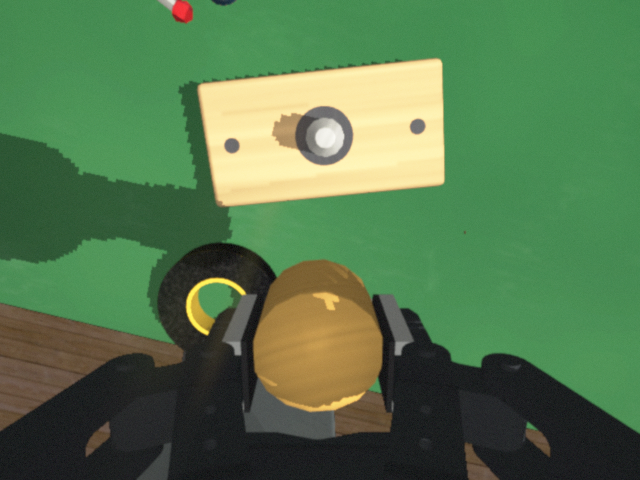

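View pics/z3.png

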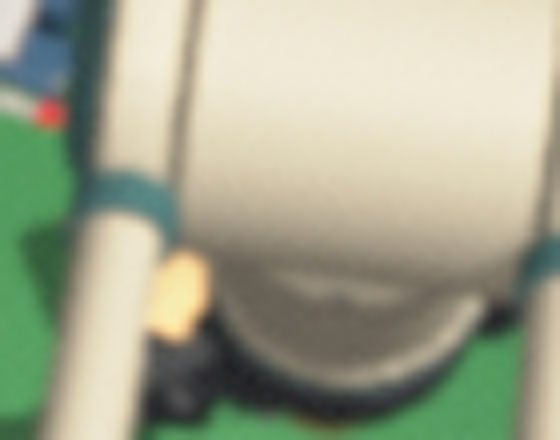

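View pics/z3b.png

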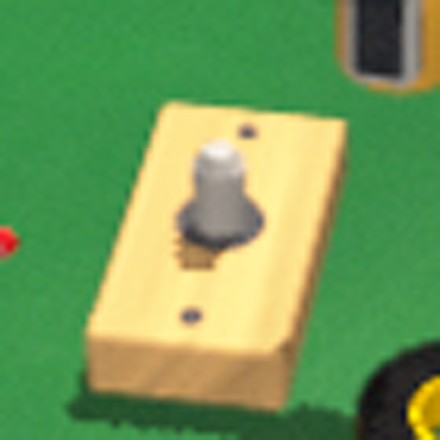

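```bash
python3 - <<'E'
from h import *
w=robot.read_camera('wrist');s=robot.read_camera('scene')
print('shaft',ray(w,327,136,55),ray(w,324,135,25),ray(w,325,136.5,25))
print('scene',ray(s,315,254.2,54),ray(s,315,263.8,25))
img=w['img'];h=cv2.cvtColor(img,cv2.COLOR_RGB2HSV);k=cv2.inRange(h,(10,120,60),(32,255,255))
k[:255]=0;k[:,:245]=0;k[:,395:]=0
ys,xs=np.where(k);print(xs.min(),xs.max(),ys.min(),ys.max())
o=robot.get_obs();p=o['eef_pos'];R=o['eef_rot'];print(p)
for zz in (103,104,105):
    q=ray(w,320,ys.min(),zz); print(zz, R.T@(q-p))
for zz in (137,138,139):
    q=ray(w,320,ys.max(),zz); print(zz, R.T@(q-p))
# predicted limb for assumed cup offset e along tool y
for e in (-3,0,3):
    pts=[]
    for a in np.linspace(0,2*np.pi,200):
        for z in (104,138): pts.append(proj(w,p+R@np.array([20*np.cos(a),e+20*np.sin(a),0])+[0,0,z-p[2]]))
    pts=np.array(pts);print(e,pts.min(0),pts.max(0))
E
```

```text
shaft [497.72414308   4.38017948  55.        ] [497.26658757   5.17168782  25.        ] [496.67245447   4.47434632  25.        ]
scene [494.43480659   8.81475266  54.        ] [497.73467162   4.75403162  25.        ]
253 391 260 434
[436.65067817  -7.13724001 110.41673164]
103 [  1.16700573 -18.78284915   7.42368391]
104 [  1.1600403  -19.10174124   6.42378454]
105 [  1.15307487 -19.42063332   5.42388518]
137 [  1.12486184  29.07413127 -26.59216099]
138 [  1.11623268  28.25359746 -27.59189571]
139 [  1.10760352  27.43306364 -28.59163042]
-3 [249.89643462 249.78839178] [383.45659378 403.42393951]
0 [250.29354081 257.66440683] [383.03447496 411.69335737]
3 [250.68580311 265.46124833] [382.61750081 419.86603402]
```

Emit:
carry_out:
  increments:
    - [0.03,0.006,0,0]
    - [0.031,0.006,0,0]
    - [0,0,-0.02,0]
    - [0,0,-0.02,0]
    - [0,0,-0.004,0]
    - [0,0,0,0]
    - [0,0,0,0]
    - [0,0,0,0]

```text
time: 5.7
eef_pos: [497.7, 5.6, 67.1]
eef_rot: [[0.257, -0.966, 0.002], [-0.966, -0.257, -0.0], [0.001, -0.001, -1.0]]
contact_force: [0.4, -0.3, -1.4]
opening: 0.445
```

```bash
python3 - <<'E'
from h import *
for n in ['wrist','scene']: snap(n,f'pics/{n}4.png')
o=robot.get_obs();print(o['eef_pos'],o['time'])
S=cv2.imread('pics/scene4.png')
b=cv2.resize(S[200:300,260:360],None,fx=6,fy=6,interpolation=cv2.INTER_CUBIC)
cv2.imwrite('pics/z4b.png',b)
E
```

```text
[497.51313967   5.73222636  66.86199279] 5.8
```

View pics/z4b.png

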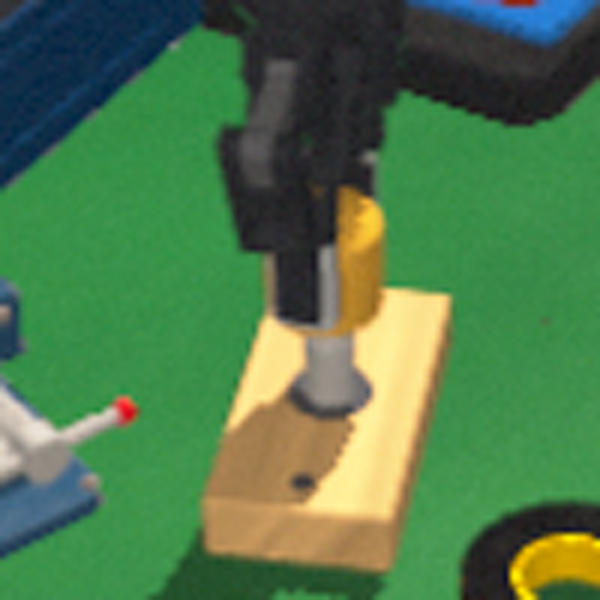

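View pics/wrist4.png

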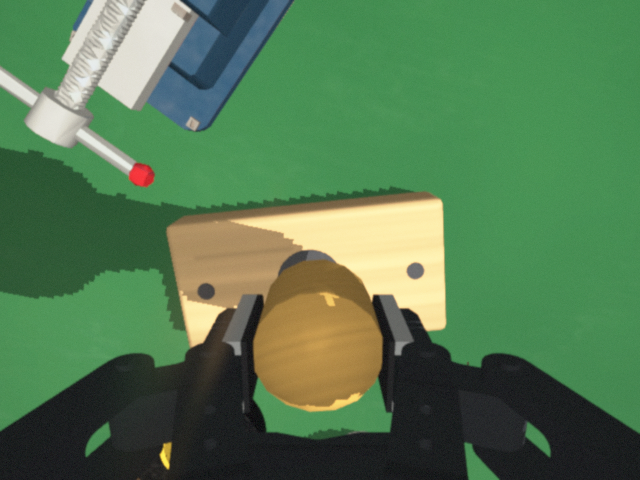

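```bash
python3 - <<'E'
from h import *
w=robot.read_camera('wrist');s=robot.read_camera('scene')
o=robot.get_obs();p=o['eef_pos'];R=o['eef_rot'];print(p)
q=ray(w,310.5,281,25);print(q,R.T@(q-p))
c=p+R@np.array([0.4,0.5,0]); c[2]=60
print('scene cup base edges')
d=np.array([0.859,0.512,0]); 
for e in(-20,0,20): print((proj(s,c+e*d)-[260,200])*6)
print('shaft axis in scene z30:',[(proj(s,[x,y,30])-[260,200])*6 for x,y in((497.3,5),(495,8))])
E
```

```text
[497.36892759   5.80559469  66.64610786]
[494.61938614   7.59946917  25.        ] [-2.45508305  2.22046053 41.64394777]
scene cup base edges
[388.19273808 302.56966202]
[328.61578485 303.16236432]
[269.05537289 303.75490207]
shaft axis in scene z30: [array([330.36358037, 372.17700666]), array([331.4918657 , 379.08183432])]
```

Emit:
carry_out:
  increments:
    - [-0.0015,0.001,0,0]
    - [0,0,-0.004,0]
    - [0,0,-0.004,0]
    - [0,0,-0.004,0]
    - [0,0,-0.003,0]
    - [0,0,0,0]
    - [0,0,0,0]
    - [0,0,0,0]

```text
time: 6.9
eef_pos: [495.8, 6.7, 51.5]
eef_rot: [[0.257, -0.966, 0.0], [-0.966, -0.257, -0.0], [0.0, -0.0, -1.0]]
contact_force: [-0.5, -0.4, -1.4]
opening: 0.446
```

```bash
python3 - <<'E'
from h import *
for n in ['wrist','scene']: snap(n,f'pics/{n}5.png')
for i in range(3):
    o=robot.get_obs();print(o['eef_pos'],o['time'],o['contact_force'],o['torque'])
S=cv2.imread('pics/scene5.png')
b=cv2.resize(S[200:300,260:360],None,fx=6,fy=6,interpolation=cv2.INTER_CUBIC)
cv2.imwrite('pics/z5b.png',b)
E
```

```text
[495.82733901   6.76095695  51.48187069] 7.0 [ 0.19168568  0.62591809 -0.64424112] [-0.01443243  0.01669568  0.00918208]
[495.82733901   6.76095695  51.48187069] 7.0 [ 0.19168568  0.62591809 -0.64424112] [-0.01443243  0.01669568  0.00918208]
[495.82733901   6.76095695  51.48187069] 7.0 [ 0.19168568  0.62591809 -0.64424112] [-0.01443243  0.01669568  0.00918208]
```

View pics/z5b.png

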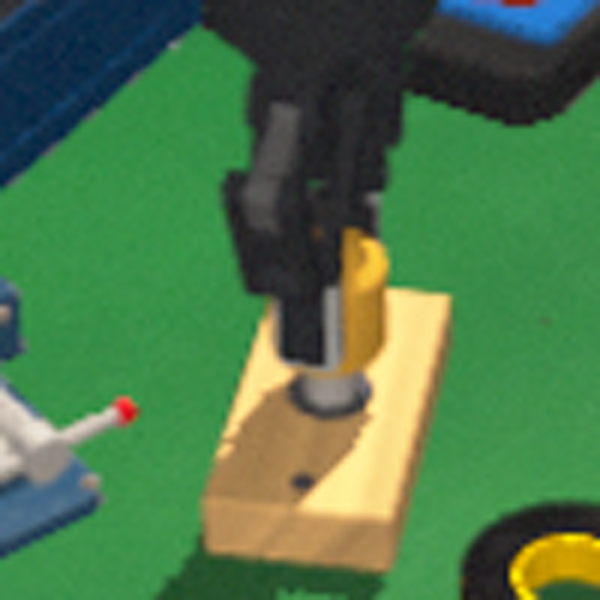

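View pics/wrist5.png

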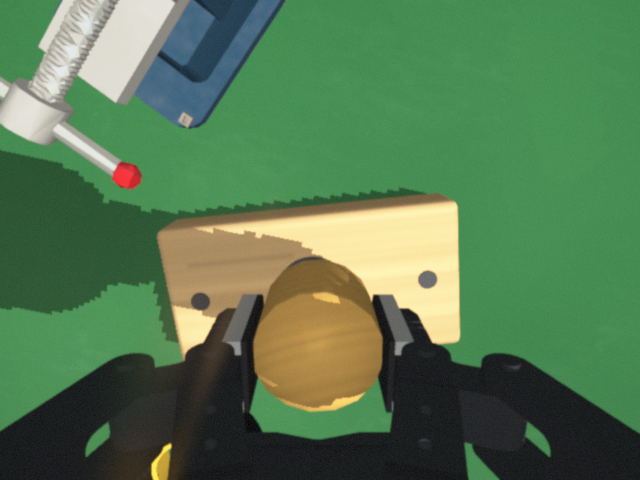

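Emit:
carry_out:
  increments:
    - [0,0,-0.004,0]
    - [0,0,-0.004,0]
    - [0,0,-0.004,0]
    - [0,0,-0.004,0]
    - [0,0,-0.003,0]
    - [0,0,-0.001,0]
    - [0,0,0,0]
    - [0,0,0,0]

```text
time: 8.0
eef_pos: [495.6, 6.7, 31.9]
eef_rot: [[0.257, -0.966, 0.0], [-0.966, -0.257, -0.0], [0.0, -0.0, -1.0]]
contact_force: [-2.1, 0.1, 5.5]
opening: 0.449
```

Emit:
carry_out:
  increments:
    - [0,0,0,0]
    - [0,0,0,0]
    - [0,0,0,0]
    - [0,0,0,0]
    - [0,0,0.01,0]
    - [0,0,0.03,0]
    - [0,0,0.05,0]
    - [0,0,0.05,0]
  fingers: 100

```text
time: 9.0
eef_pos: [495.5, 6.8, 173.3]
eef_rot: [[0.257, -0.966, 0.0], [-0.966, -0.257, -0.0], [0.0, -0.0, -1.0]]
contact_force: [0.6, 0.6, 0.1]
opening: 1.0
```

```bash
python3 - <<'E'
from h import *
for n in ['wrist','scene']: snap(n,f'pics/{n}6.png')
o=robot.get_obs();print(o['eef_pos'],o['time'],o['contact_force'],o['torque'])
S=cv2.imread('pics/scene6.png')
b=cv2.resize(S[200:300,260:360],None,fx=6,fy=6,interpolation=cv2.INTER_CUBIC)
cv2.imwrite('pics/z6b.png',b)
E
```

```text
[499.70335101   6.3108301  177.59703392] 9.1 [ 0.70208586 -0.11223886  0.70127245] [-0.00332847 -0.00444339 -0.04194484]
```

View pics/z6b.png

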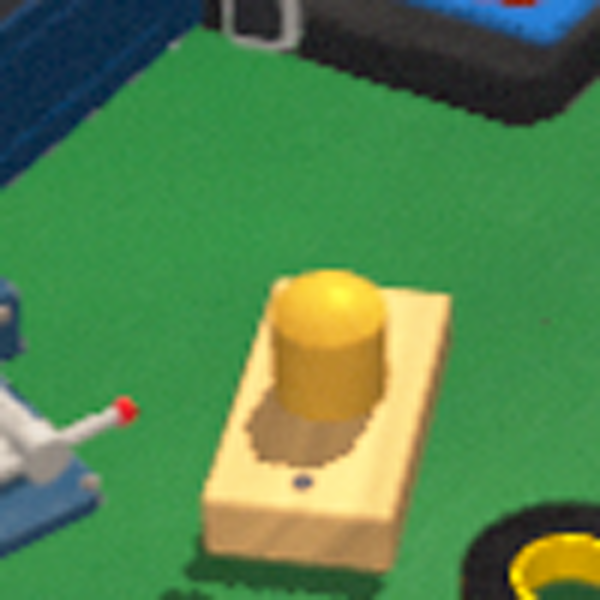

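View pics/wrist6.png

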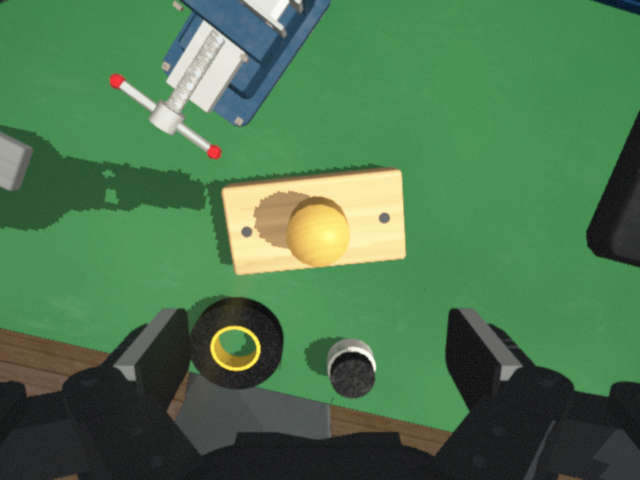

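```bash
python3 - <<'E'
from h import *
c=robot.read_camera('top');s=robot.read_camera('scene')
print(ray(c,214.6,208.6,154),ray(s,231,293.6,154))
# foot corners top face z=12 in scene: crop pts
P=lambda x,y:(190+x/5,280+y/5)
# front(-x) edge top z=12: (163,490)->(390,330); back-left corner (98,438)
for n,pt in dict(FL=(163,490),FR=(390,330),BL=(98,438),BR=(345,290)).items(): print(n,ray(s,*P(*pt),12).round(1))
# wrist-ish top: foot
Q=lambda x,y:(170+x/2.8,170+y/2.8)
for n,pt in dict(FL=(92,150),FR=(203,170),BR=(209,135)).items(): print(n,ray(c,*Q(*pt),12).round(1))
E
```

```text
[490.60789666 266.58123746 154.        ] [486.91929678 268.69907655 154.        ]
FL [481.4 323.   12. ]
FR [457.6 227.6  12. ]
BL [514.6 316.9  12. ]
BR [482.7 220.2  12. ]
FL [481.7 322.5  12. ]
FR [460.  220.1  12. ]
BR [492.6 214.3  12. ]
```

Emit:
carry_out:
  increments:
    - [0,0.01,0.03,0.138]
    - [0,0.03,0.015,0.138]
    - [0,0.04,0.005,0.138]
    - [0,0.045,0,0.138]
    - [0,0.045,0,0.138]
    - [-0.002,0.045,0,0.138]
    - [-0.002,0.03,0,0.138]
    - [-0.003,0.015,0,0.135]

```text
time: 10.2
eef_pos: [487.4, 268.1, 219.2]
eef_rot: [[0.979, -0.202, -0.004], [-0.202, -0.979, -0.001], [-0.003, 0.002, -1.0]]
contact_force: [-0.6, 0.8, 0.0]
opening: 1.0
```

```bash
python3 - <<'E'
from h import *
for n in ['wrist','scene']: snap(n,f'pics/{n}7.png')
o=robot.get_obs();print(o['eef_pos'],o['eef_rot'][:,0],o['time'],o['q'])
S=cv2.imread('pics/scene7.png')
b=cv2.resize(S[240:400,180:340],None,fx=3.7,fy=3.7,interpolation=cv2.INTER_CUBIC)
cv2.imwrite('pics/z7b.png',b)
E
```

```text
[487.30683879 267.85738861 219.32924882] [ 0.97847448 -0.2063388  -0.00346304] 10.3 [2.16097212e+01 1.46988097e+01 8.95320513e+01 2.66155618e-02
 7.59900288e+01 3.35110088e+01]
```

View pics/z7b.png

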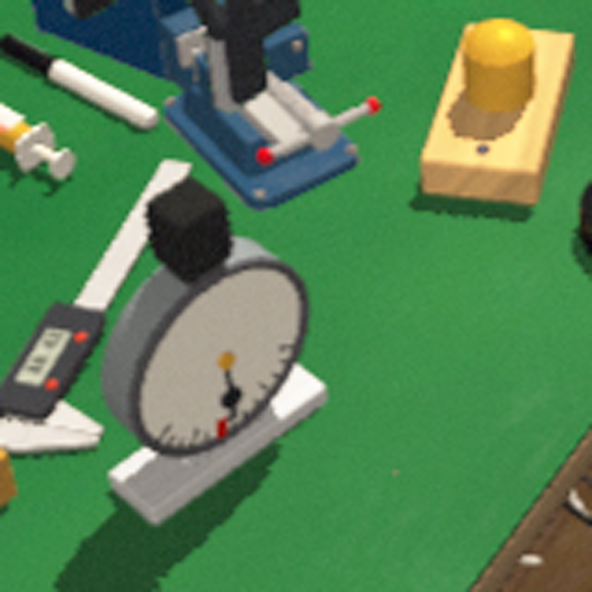

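View pics/wrist7.png

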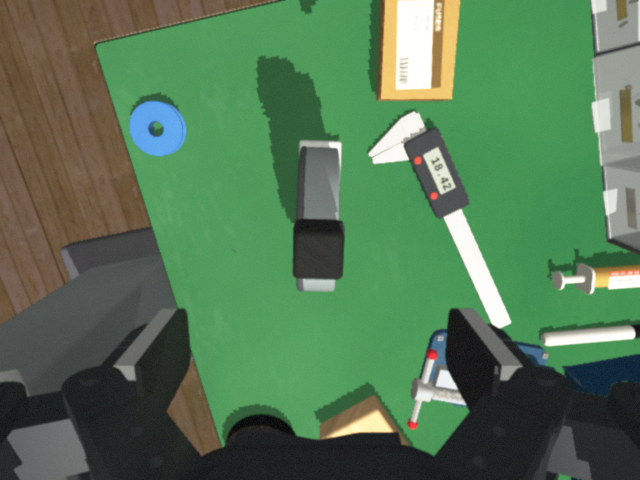

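```bash
python3 - <<'E'
from h import *
w=robot.read_camera('wrist'); o=robot.get_obs();p=o['eef_pos'];R=o['eef_rot']
g=cv2.cvtColor(w['img'],cv2.COLOR_RGB2GRAY)
b=cv2.resize(w['img'][200:310,270:370,::-1],None,fx=5,fy=5);cv2.imwrite('pics/z8.png',b)
for v in (247,251,255): q=ray(w,318.5,v,154);print(v,q,R.T@(q-p))
for a in [(321,147),(317,289)]:print(ray(w,*a,12))
X=[489,267.5,154];print(proj(w,X))
E
```

```text
247 [489.21259558 274.13002143 154.        ] [ 0.15159153 -7.65394302 65.5986502 ]
251 [488.77952452 272.06557324 154.        ] [ 0.15954496 -5.54458056 65.60351181]
255 [488.34420826 269.99042214 154.        ] [ 0.16753963 -3.42428234 65.60839861]
[499.64604165 315.01590255  12.        ]
[471.53136098 197.08862894  12.        ]
[320.76311792 259.32184001]
```

View pics/z8.png

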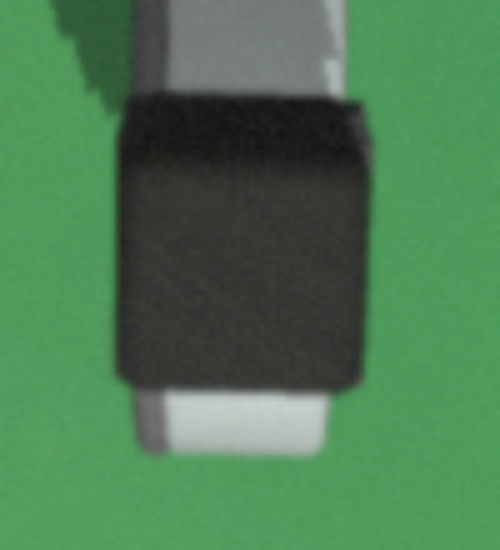

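Emit:
carry_out:
  increments:
    - [0,0.0015,-0.03,-0.015]
    - [0,0,-0.03,0]
    - [0,0,-0.02,0]
    - [0,0,-0.014,0]
    - [0,0,-0.01,0]
    - [0,0,0,0]
    - [0,0,0,0]
    - [0,0,0,0]
  fingers: 100

```text
time: 11.35
eef_pos: [489.2, 268.5, 118.1]
eef_rot: [[0.975, -0.223, 0.002], [-0.223, -0.975, 0.001], [0.001, -0.001, -1.0]]
contact_force: [0.4, 0.5, -0.5]
opening: 0.999
```

Emit:
carry_out:
  increments:
    - [0,0,0,0]
    - [0,0,0,0]
    - [0,0,0,0]
    - [0,0,0,0]
    - [0,0,0,0]
    - [0,0,0,0]
    - [0,0,0,0]
    - [0,0,0,0]
  fingers: 0
  squeeze: 40

```text
time: 12.35
eef_pos: [488.5, 268.3, 117.4]
eef_rot: [[0.975, -0.223, -0.0], [-0.223, -0.975, 0.0], [-0.0, -0.0, -1.0]]
contact_force: [-1.6, 0.6, 3.3]
opening: 0.297
```

```bash
python3 - <<'E'
from h import *
for n in ['wrist','scene']: snap(n,f'pics/{n}9.png')
o=robot.get_obs();print(o['eef_pos'],o['eef_rot'][:,0],o['time'],o['contact_force'])
S=cv2.imread('pics/scene9.png')
b=cv2.resize(S[240:400,180:340],None,fx=3.7,fy=3.7,interpolation=cv2.INTER_CUBIC)
cv2.imwrite('pics/z9b.png',b)
E
```

```text
[488.50966598 268.34531874 117.44341333] [ 9.74779990e-01 -2.23167831e-01 -3.01559203e-04] 12.45 [-2.25730584  0.02367443  3.23100308]
```

View pics/z9b.png

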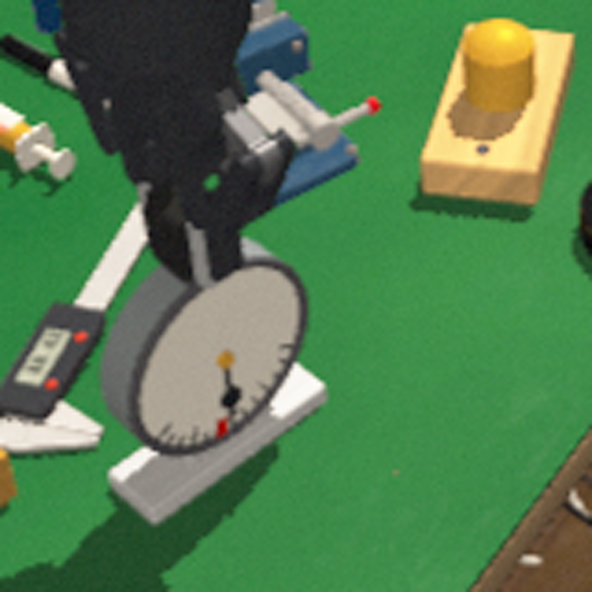

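View pics/wrist9.png

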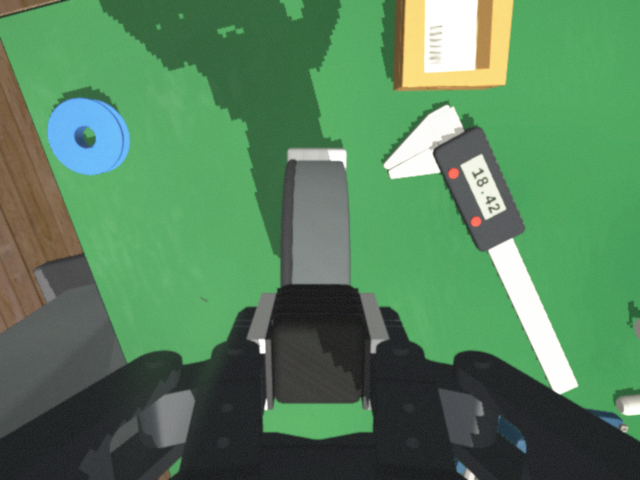

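```bash
cat > dial.py <<'E'
from h import *
def plane(c,u,v,P,n):
    K=np.array(c['camera_matrix']);R=np.array(c['R']);t=np.array(c['t'])
    o=-R.T@t; d=R.T@np.linalg.inv(K)@np.array([u,v,1.]); return o+d*((P-o)@n)/(d@n)
def inplane(c,u,v,P,psi):
    x=np.array([np.cos(psi),np.sin(psi),0]); y=np.array([-np.sin(psi),np.cos(psi),0])
    q=plane(c,u,v,P,x); return np.array([(q-P)@y,q[2]])
E
python3 - <<'E'
from dial import *
s=snap('scene','pics/scene10.png')
im=s['img'];roi=(200,310,290,380)
b=cv2.resize(im[315:375,210:270,::-1],None,fx=10,fy=10,interpolation=cv2.INTER_CUBIC);cv2.imwrite('pics/z10.png',b)
h=cv2.cvtColor(im,cv2.COLOR_RGB2HSV)
k=(cv2.inRange(h,(0,120,80),(8,255,255))|cv2.inRange(h,(172,120,80),(180,255,255)))
sub=np.zeros_like(k);sub[330:375,225:265]=k[330:375,225:265]
ys,xs=np.where(sub);print(list(zip(xs,ys)))
psi=np.radians(-13);x=np.array([np.cos(psi),np.sin(psi),0])
P=np.array([488.4,268.5,0])-11*x
hub=inplane(s,241.1,337.0,P,psi);print('hub',hub)
m=inplane(s,xs.mean(),ys.mean(),P,psi);print(m, np.degrees(np.arctan2(m[0]-hub[0],hub[1]-m[1])),np.linalg.norm(m-hub))
E
```

```text
[(np.int64(240), np.int64(353)), (np.int64(239), np.int64(354)), (np.int64(240), np.int64(354)), (np.int64(239), np.int64(355)), (np.int64(240), np.int64(355)), (np.int64(241), np.int64(355)), (np.int64(239), np.int64(356)), (np.int64(240), np.int64(356)), (np.int64(241), np.int64(356)), (np.int64(238), np.int64(357)), (np.int64(239), np.int64(357)), (np.int64(240), np.int64(357))]
hub [-0.83850867 62.76094123]
[ 7.28947809 24.44424751] 11.976423284998566 39.169288809102916
```

View pics/z10.png

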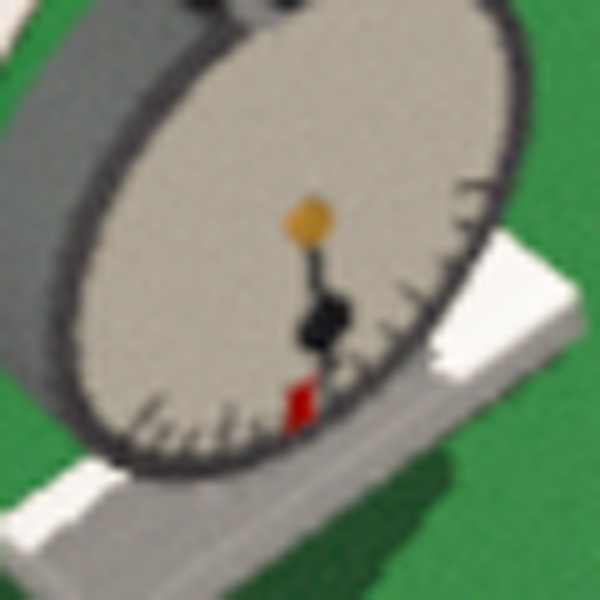

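Emit:
carry_out:
  increments:
    - [0,0,0.02,0]
    - [0,0,0.04,0]
    - [0,-0.015,0.03,0]
    - [0,-0.03,0,0]
    - [0.001,-0.04,0,0]
    - [0.002,-0.045,0,0]
    - [0.002,-0.045,0,0]
    - [0.002,-0.035,0,0]

```text
time: 13.5
eef_pos: [495.7, 56.1, 206.5]
eef_rot: [[0.975, -0.224, -0.0], [-0.224, -0.975, -0.001], [0.0, 0.001, -1.0]]
contact_force: [-0.1, 1.4, -3.3]
opening: 0.299
```

Emit:
carry_out:
  increments:
    - [0,-0.025,0,0]
    - [0,-0.015,0,0]
    - [0,-0.008,0,0]
    - [0,-0.004,0,0]
    - [0,0,0,0]
    - [0,0,0,0]
    - [0,0,0,0]
    - [0,0,0,0]

```text
time: 14.5
eef_pos: [495.7, 6.5, 207.4]
eef_rot: [[0.975, -0.223, 0.0], [-0.223, -0.975, 0.0], [0.0, -0.0, -1.0]]
contact_force: [1.0, -0.3, -2.7]
opening: 0.298
```

```bash
python3 - <<'E'
from h import *
for n in ['wrist','scene']: snap(n,f'pics/{n}11.png')
o=robot.get_obs();print(o['eef_pos'],o['eef_rot'][:,0],o['time'],o['contact_force'])
S=cv2.imread('pics/scene11.png')
b=cv2.resize(S[150:300,240:390],None,fx=4,fy=4,interpolation=cv2.INTER_CUBIC)
cv2.imwrite('pics/z11b.png',b)
E
```

```text
[495.68943552   6.43187852 207.34382819] [ 9.74840088e-01 -2.22905344e-01  1.02366492e-04] 14.6 [-0.38725873 -0.22231847 -1.88941469]
```

View pics/z11b.png

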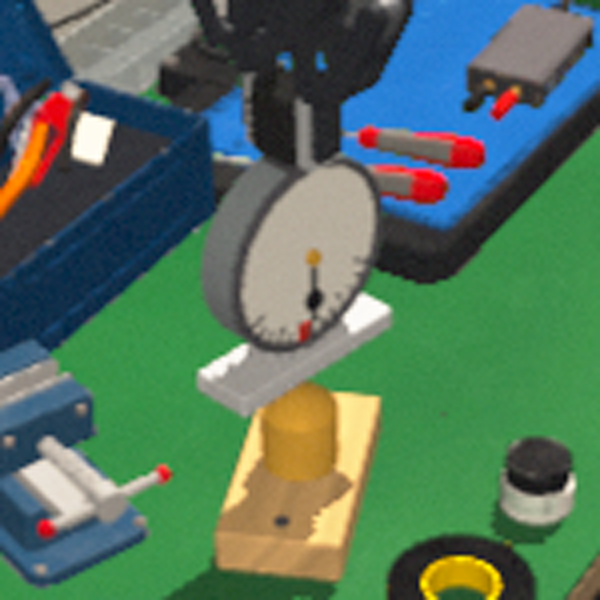

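View pics/wrist11.png

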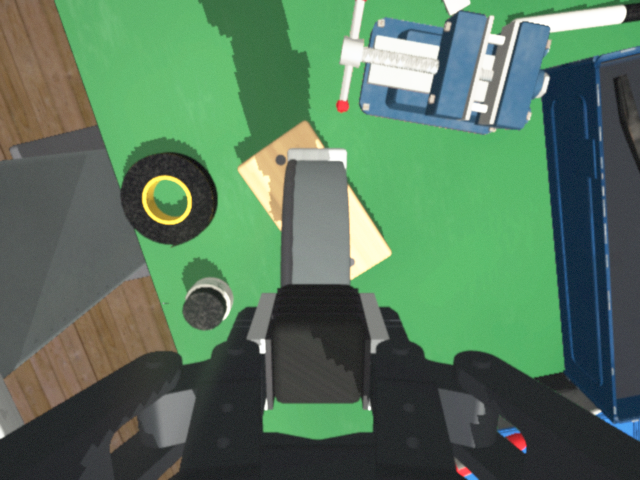

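Emit:
carry_out:
  increments:
    - [0,0,-0.008,0]
    - [0,0,-0.006,0]
    - [0,0,-0.003,0]
    - [0,0,-0.002,0]
    - [0,0,-0.002,0]
    - [0,0,-0.0005,0]
    - [0,0,-0.0005,0]
    - [0,0,0,0]
  squeeze: 30

```text
time: 15.6
eef_pos: [495.9, 6.2, 185.8]
eef_rot: [[0.975, -0.223, 0.001], [-0.223, -0.975, -0.0], [0.001, -0.0, -1.0]]
contact_force: [-1.3, -0.3, 0.9]
opening: 0.293
```

Emit:
carry_out:
  increments:
    - [0,0,-0.001,0]
    - [0,0,-0.001,0]
    - [0.0005,0.0025,0,0]
    - [0.0006,0.0025,0,0]
    - [0.0006,0.0025,0,0]
    - [0.0006,0.0025,-0.0005,0]
    - [0.0006,0.0025,0,0]
    - [0,0,0,0]
  squeeze: 20

```text
time: 16.6
eef_pos: [498.5, 17.5, 184.9]
eef_rot: [[0.975, -0.222, 0.001], [-0.222, -0.975, -0.003], [0.002, 0.003, -1.0]]
contact_force: [-3.7, -2.5, 12.4]
opening: 0.299
```

```bash
python3 - <<'E'
from h import *
for n in ['scene']: snap(n,f'pics/{n}12.png')
o=robot.get_obs();print(o['eef_pos'],o['eef_rot'][:,0],o['time'],o['contact_force'],o['torque'])
S=cv2.imread('pics/scene12.png')
b=cv2.resize(S[180:280,270:370],None,fx=6,fy=6,interpolation=cv2.INTER_CUBIC)
cv2.imwrite('pics/z12b.png',b)
E
```

```text
[498.45405841  17.44756318 184.87707245] [ 0.97498386 -0.22227     0.00158569] 16.65 [-3.69418605 -1.47904569 11.60831842] [-0.76610762  1.12233211 -0.0383517 ]
```

View pics/z12b.png

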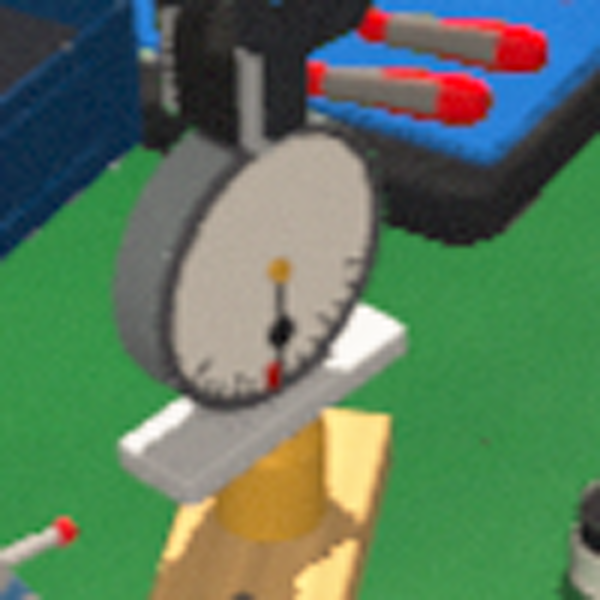

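```bash
cat > meas.py <<'E'
from dial import *
def meas(tag):
    s=snap('scene',f'pics/scene{tag}.png'); im=s['img']
    o=robot.get_obs();p=o['eef_pos'];psi=np.radians(-13);x=np.array([np.cos(psi),np.sin(psi),0]);y=np.array([-np.sin(psi),np.cos(psi),0])
    P=np.array([p[0],p[1],0])-11*x
    g=proj(s,P+[0,0,118]-15*y*0); u0,v0=proj(s,P+np.array([0,0,p[2]-52])).astype(int)
    r=40; x0,y0=u0-r,v0-r; cr=im[y0:y0+2*r,x0:x0+2*r]
    big=cv2.resize(cr,None,fx=7,fy=7,interpolation=cv2.INTER_CUBIC); cv2.imwrite(f'pics/z{tag}.png',big[:,:,::-1])
    h=cv2.cvtColor(big,cv2.COLOR_RGB2HSV)
    def best(k,lim=1e9):
        cs,_=cv2.findContours(k,cv2.RETR_EXTERNAL,cv2.CHAIN_APPROX_NONE)
        cs=sorted([b for b in cs if cv2.contourArea(b)>40],key=lambda b:np.linalg.norm(b.mean(0)[0]-[280,280])); 
        M=cv2.moments(cs[0]); return (M['m10']/M['m00']),(M['m01']/M['m00'])
    hub=best(cv2.inRange(h,(12,130,100),(28,255,255)))
    red=best(cv2.inRange(h,(0,130,70),(9,255,255))|cv2.inRange(h,(171,130,70),(180,255,255)))
    k=cv2.inRange(cv2.cvtColor(big,cv2.COLOR_RGB2GRAY),0,60); k[:int(hub[1])]=0
    bob=best(k)
    f=lambda q:inplane(s,(q[0]+.5)/7-.5+x0,(q[1]+.5)/7-.5+y0,P,psi)
    H,M,B=f(hub),f(red),f(bob); ang=lambda A:np.degrees(np.arctan2(A[0]-H[0],H[1]-A[1]))
    print('px',np.round([hub,red,bob],1).tolist()); print('hub',H,'mark',ang(M),np.linalg.norm(M-H),'bob',ang(B),np.linalg.norm(B-H)); print(p,o['contact_force'],o['time'])
E
python3 -c "
from meas import *
meas('13')"
```

```text
px [[305.1, 280.9], [298.4, 403.2], [308.0, 351.8]]
hub [ -5.90022861 132.4388634 ] mark 5.638306064375329 39.84940777387925 bob -0.8609636527142512 24.186624354810117
[498.42840672  17.41943464 184.86007305] [-3.7348852  -2.89193955 11.42642002] 16.7
```

View pics/z13.png

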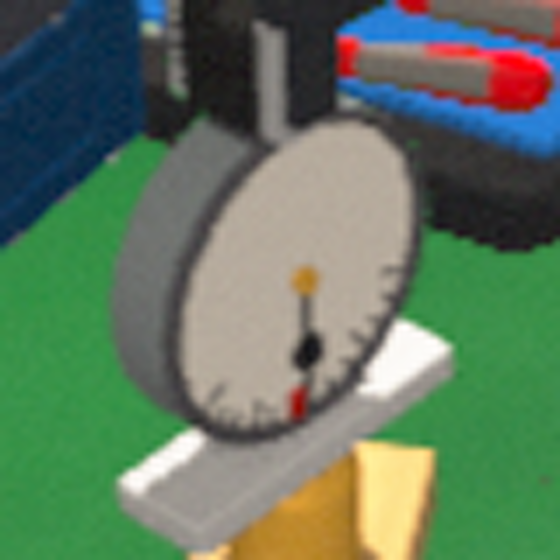

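Emit:
carry_out:
  increments:
    - [0.0005,0.002,0,0]
    - [0.0005,0.0022,0,0]
    - [0.0005,0.0022,-0.0005,0]
    - [0.0005,0.0022,0,0]
    - [0.0005,0.0022,-0.0005,0]
    - [0.0005,0.0022,0,0]
    - [0,0,0,0]
    - [0,0,0,0]

```text
time: 17.7
eef_pos: [501.4, 30.6, 183.2]
eef_rot: [[0.975, -0.222, 0.0], [-0.222, -0.975, -0.003], [0.001, 0.003, -1.0]]
contact_force: [-2.7, -1.5, 8.3]
opening: 0.299
```

Emit:
carry_out:
  increments:
    - [0,0,0,0]
    - [0,0,0,0]
    - [0,0,0,0]
    - [0,0,0,0]
    - [0,0,0,0]
    - [0,0,0,0]
    - [0,0,0,0]
    - [0,0,0,0]

```text
time: 18.7
eef_pos: [501.4, 30.6, 183.2]
eef_rot: [[0.975, -0.223, 0.0], [-0.223, -0.975, -0.003], [0.001, 0.003, -1.0]]
contact_force: [-2.2, -1.8, 7.8]
opening: 0.295
```

```bash
python3 -c "
from meas import *
meas('14');snap('top','pics/t14.png')"
```

```text
px [[317.5, 264.5], [319.1, 383.4], [319.6, 335.8]]
hub [-13.22588339 131.74879528] mark 1.0744376203943435 40.14219418933316 bob 0.031236071606702342 24.1015832879309
[501.40236364  30.59130116 183.18010575] [-2.6541509  -1.68087064  7.96306491] 18.75
```

View pics/z14.png

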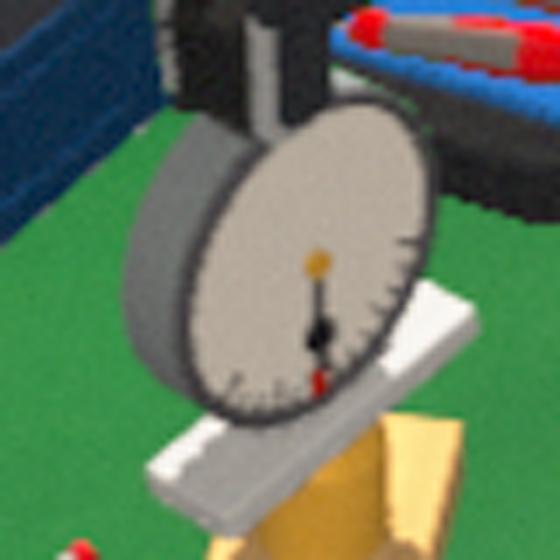

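Emit:
carry_out:
  increments:
    - [0.0002,0.001,0,0]
    - [0.0001,0.0005,0,0]
    - [0,0,0,0]
    - [0,0,0,0]
    - [0,0,0,0]
    - [0,0,0,0]
    - [0,0,0,0]
    - [0,0,0,0]

```text
time: 19.8
eef_pos: [501.8, 31.7, 183.2]
eef_rot: [[0.975, -0.222, 0.001], [-0.222, -0.975, -0.004], [0.001, 0.003, -1.0]]
contact_force: [-2.6, -3.1, 8.5]
opening: 0.299
```

```bash
python3 -c "
from meas import *
meas('15');snap('wrist','pics/w15.png')
S=cv2.imread('pics/scene15.png');cv2.imwrite('pics/z15b.png',cv2.resize(S[190:310,260:380],None,fx=5,fy=5,interpolation=cv2.INTER_CUBIC))"
```

```text
px [[321.8, 265.4], [324.3, 382.7], [323.9, 336.5]]
hub [-13.48230656 131.87412056] mark 0.6181911591921769 39.74654820512826 bob 0.062318482757552036 24.006787841242527
[501.76691614  31.70133431 183.17727075] [-2.70344374 -2.32022201  7.01587382] 19.85
```

View pics/z15b.png

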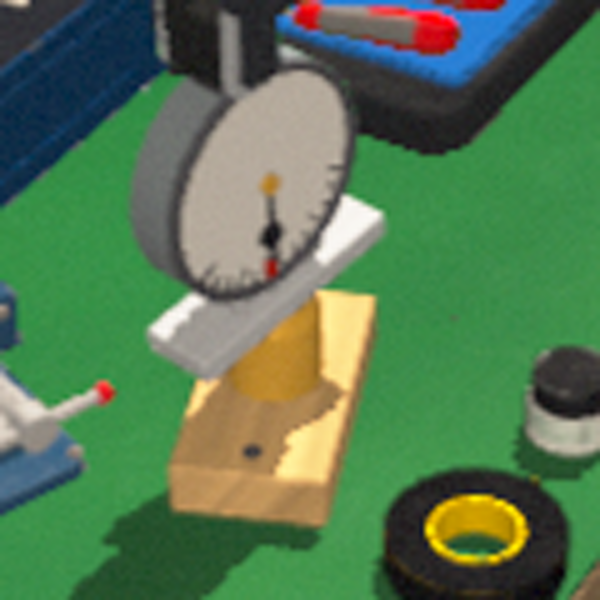

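View pics/w15.png

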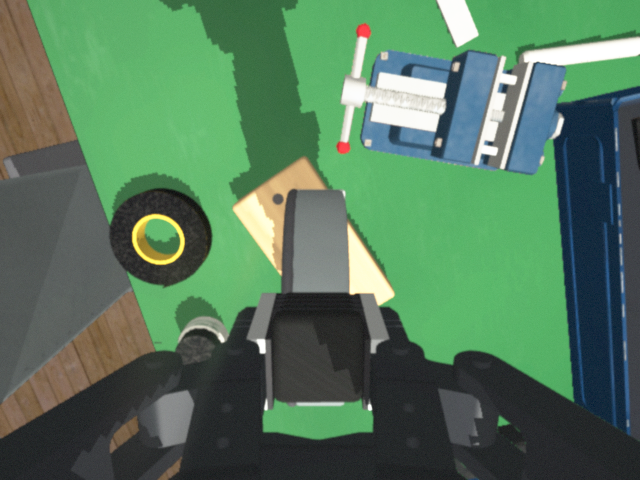

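```bash
python3 -c "
from station import robot
print(robot.finish_job())"
```

```text
the job is handed in; nothing more can be done
None
```

I put the cup on the shaft, rested the gauge on the dome and rocked it until the pointer lay on the red mark. I handed the job in at about 19.9 s. `finish_job` reports no verdict, so what follows is from my own last checks.

- **Cup:** In the scene picture it stands upright and fully down on the offcut, both after I released it and with the gauge resting on it. I did not measure its exact offset or tilt. The wrist and scene cameras disagreed by about 3–4 mm on where the shaft was. I aimed between them, and the cup went down with no sideways force until it seated.
- **Gauge:** I gripped it by the black grip at 20 N and rocked it about 12° towards its +y side. It was still held at the end, with the foot pressing on the dome at roughly 10 N and well clear of the offcut.
- **Pointer:** At rest it read 0.1° from straight down and the mark 0.6°. That puts the tip about 0.4 mm from the mark's inner end, against the 3 mm allowed.
- **Tape roll, jar and reel:** I made no contact with them. The tape and jar were in their usual places in the last pictures; the reel was not in my last close-ups.

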